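Fit the sprung dust cap to the microscope camera

TASK

Pinch the two blue tabs of the dust cap together, fit the cap into the round port on top of the microscope camera, and let the tabs spring out under the port's rim so that the cap sits flat, fully home and locked. The camera floats on a soft mount and stands a few millimetres off the mount's middle, so feel for the opening with a light touch and never press on it with more than about 12 N; leave the other things on the desk where they are.

Things in the scene. Friction and masses are not known exactly. Their poses are not given: they have to be found in the camera images.
- cap: Sprung dust cap, flat on the desk, 60 to 90 g. Black flange disc 72 mm across, 3 mm thick, its underside 12 mm above the origin; below it a round plug 58 mm across, 12 mm deep, with a 0.8 mm chamfer at its foot. Two blue tabs face each other along the cap's y axis, sprung outwards. Origin: centre of the plug's underside; z up. Any yaw of the cap fits the port.
- cap_grips (a point): Point midway between the two blue grips, 28 mm above the cap's origin. Each grip is an upright block 20 mm wide (x), 6 mm thick (y), from 15.5 to 40 mm above the origin. Outer faces 40 mm apart free, 26 mm apart fully pinched: each moves 7 mm inwards to a firm stop. Each spring pushes 2 N free, 6.2 N fully pinched; a grip of 15 to 30 N holds both on their stops.
- cap_latches (a point): Point on the cap's axis midway between the two blue latches, one carried by each tab along the cap's y axis, 16 mm wide, 1 to 5.5 mm above the cap's origin. Each sticks out to 33 mm from the axis when free and lies within the plug (26 mm) when fully pinched. 3 mm above the cap's origin; axes as the cap's.
- tab_left (a joint): Inward travel of the tab on the cap's +y side, m: 0 free (sprung out), 0.007 fully pinched; its latch passes the port's lip from about 0.0042.
- tab_right (a joint): Inward travel of the tab on the cap's -y side, m: 0 free, 0.007 fully pinched; as tab_left.
- mount: Fixed aluminium anti-vibration plate 130 x 130 x 16 mm on the desk, under the round white camera head (94 mm across, top 75 mm high, port on top). Origin: centre of the plate's underside; z up. Head and port stand 3 to 5.5 mm off the plate's middle, in any direction, different each time and not measured. It drags sideways only with more than about 5 N.
- rim_level (a point): Point over the plate's middle (fixed to the plate, not to the floating head), 91 mm above the desk, level with the flat top of the port's rim when nothing presses on it. Pressed down, head and port stay put up to 2.3 N, then sink about 1 mm for each further 2 N, rise again when relieved, and bottom out at 13 mm.
- home_level (a point): Point over the plate's middle (fixed to the plate), 79 mm above the desk: the height of the cap's origin when it is fully home, flange on the rim. The port faces up: black rim 84 mm across with a round opening of 60 mm (1 mm clearance all round the plug); lip 5 mm thick, below it the bore widens to 69 mm; window 16 mm below the rim.
- plain_cap: Bystander: plain round push-on cap without tabs, black with a grey and white top, 72 mm across, 15 mm high. Origin: centre of its underside.
- objective: Bystander: steel objective lens standing upright, 30 mm across, 48 mm high. Origin: centre of its underside.
- oil_bottle: Bystander: small amber bottle of immersion oil with a black top, 28 mm across, 60 mm high. Origin: centre of its underside.
- slide_box: Bystander: orange slide box, 85 x 35 x 35 mm high. Origin: centre of its underside.
- dish: Bystander: clear closed petri dish, 60 mm across, 15 mm high. Origin: centre of its underside.
- tip_rack: Bystander: yellow pipette-tip rack, 120 x 80 x 56 mm high. Origin: centre of its underside.
Not all that is in view belongs to the job. Leave any turquoise look-alike of the cap alone. There is more than one size of the mount; the job needs the middle-sized.

How it is judged:
On the way, in this order (a step that is already met when the one before it is completed fails the run):
1. the cap is lifted with both tabs pinched in (each by more than 4 mm) (height (world z) of cap above 0.03 m and value of joint each of tab_left, tab_right above 0.004 m and contact force between the fingers and cap above 1 N), for 0.2 s.
2. the cap's plug is in the port with both tabs still pinched (z of cap in the frame of mount below 0.082 m and horizontal distance between cap and mount below 0.011 m and angle between cap's own z axis and vertical below 0.08 rad and value of joint each of tab_left, tab_right above 0.003 m), for 0.05 s.
At the end, for the whole second after the job is handed in: The cap sits in the camera's port with its flange on the rim (origin 76 to 81.5 mm above the mount's underside, within 11 mm of the mount's middle, tilted less than 0.05 rad), both tabs sprung out under the rim (less than 2 mm of inward travel left), at rest and released (z of cap in the frame of mount between 0.076 and 0.0815 m and horizontal distance between cap and mount below 0.011 m and angle between cap's own z axis and vertical below 0.05 rad and value of joint each of tab_left, tab_right below 0.002 m and linear speed of cap below 0.01 m/s); the robot touches nothing.
It fails at once if the cap, the fingers or the arm press on the camera or its mount with more than 14 N (contact force between any of cap, the fingers, the arm and mount above 14 N).
It fails at once if a bystander is shifted by more than 20 mm (distance of any of plain_cap, objective, oil_bottle, slide_box, dish, tip_rack from where it was at the start of the episode above 0.02 m).
It also fails if it takes over 56 s, if anything falls off the work surface, if the arm or the gripper's body presses on something with over 40 N, if the wrist force passes 120 N, or if a joint passes its speed limit or range.

ROBOT

A 7-joint arm with a two-finger parallel gripper is mounted at the origin on the work surface. World frame = base frame: x ahead of the robot, y to its left, z up, the work surface at z = 0. Lengths are in m, angles in rad, forces in N, time in s.
With the tool pointing down it reaches from about 0.4 to 0.85 m from the base axis. Payload 10.4 kg.
Tool frame: the origin (TCP) lies between the finger pads; the fingertips stand 11 mm ahead of it and the grasp point (between the pads) lies 8 mm behind it (tip_reach is the distance from the TCP to the fingertips, in m); z points along the fingers, y is the line along which they close (so a half turn about z gives the same grasp; the last joint's range is limited). The gripper opens to 85 mm and grips with 20 to 120 N. Pads are 22 mm wide; open, the fingers measure 114 mm over their backs; the gripper's body (76 mm by 85 mm) begins 54 mm behind the grasp point. The pads swing forward as they close: fully open they stand 13 mm farther back than shut.
Start: joints at [-1.293, 0.332, -0.065, 1.46, 0.022, 1.35, -0.088], TCP at [0.185, 0.597, 0.208] pointing down, gripper open.
Joint ranges: [-2.6, 2.6], [-0.5, 2.12], [-1.47, 1.34], [0.16, 2.42], [-1.27, 4.41], [0.06, 2.06], [-2.6, 2.6]. Speed limits (rad/s): [2.22, 2.22, 2.79, 2.79, 3.14, 3.14, 3.14].

INTERFACE

Orientations are given as a unit quaternion [x, y, z, w].
In Python, from workcell import * gives the robot as it stands.
- The arm moves only by the shell command python3 -m inch 'ROWS' [OPENING] [FORCE]. ROWS is JSON, a list of rows, each an object with "slide": the shift along the world's x, y, z in m, a list of three; "yaw": the turn about the world's z in rad. A call has 1 to 20 rows; each row is the pose to reach, as a shift and turn from the pose commanded when the call began; what a row does not reach only later rows make up. A row lasts 1/12 s, in which the tool goes at most 41.7 mm and 7.16 degrees, less where a joint would pass 70% of its speed; a pose out of reach is approached as far as the arm can. A call with a gripper value outside its range is refused whole. OPENING is the closure in counts, from 0 (fully open) to 255 (shut), set as the call begins (- or left out, the last holds). The fingers move at their own pace and stop on an object; FORCE is the grip in N (left out, the last holds). Time passes only in rows, so rows that repeat a pose let the fingers close. It gives the time, the measured TCP pose, the force, the opening and the grip force at its end, in the units of the state.
- get_obs(): the state, without advancing time (a new reading comes with each control period).
- camera(name): name is "scene" or "top" or "wrist"; returns a dict with "frame" (480x640x3 uint8, red, green, blue), "fx", "fy", "cx", "cy" (pixels), "extrinsics" (4x4, takes a point from world to camera coordinates). Camera axes: x right, y down, z forward; pixel columns grow to the right and rows downward; lengths in m; the calibration is good to about 2 mm. The wrist camera is an equidistant fisheye: a pixel r from the principal point sees the ray r / f radians off the axis. A picture is of the moment at which its call begins. There is no depth.
- hand_in(): hands the job in; it is judged then, once.
The state is a dict: "clock": time; "joint_pos": joint angles; "joint_velocities": joint speeds; "tau": joint torques, N m; "position": TCP position; "ee_rot": TCP orientation; "ft_force": force on the tool from outside, world axes, zero at the start; "torque": the same for the moment, N m; "grip_width": opening from 0.0 (shut) to 1.0 (fully open); "grasp_force": force on a finger pad.
Only numpy, scipy, OpenCV 4.12 (cv2) and the standard library are available. Lean on these libraries where they do the work, as an engineer would, in place of code of your own. Each camera call takes 0.05 s, during which the arm holds its last target. There are 200 camera calls.

## Working session

There is one attempt and no reset: what is moved stays moved. The work goes in short steps, Python scripts to look and compute and a shell command to move; the robot and the scene stay as the last step left them, time stands still between calls to the robot, and variables do not carry over. Pictures are saved under pics/ and viewed, at most 10 in all, crops included, and the job is handed in when it is done.

```bash
ls; mkdir -p pics; python3 - <<'E'
from workcell import *
import cv2, numpy as np
o=get_obs();print(o)
for n in ("scene","top"):
    c=camera(n);cv2.imwrite(f"pics/{n}0.png",c["frame"][:,:,::-1]);print(n,c["fx"],c["fy"],c["cx"],c["cy"],np.round(c["extrinsics"],4).tolist())
E
```

```text
pics
{'clock': 0.0, 'joint_pos': array([-1.29264497,  0.33286164, -0.06469832,  1.46094613,  0.02161385,
        1.34989959, -0.0884873 ]), 'joint_velocities': array([-0.00096331, -0.00102629, -0.00066748,  0.00067784,  0.0001327 ,
        0.00031549, -0.00074685]), 'tau': array([-5.37569758e-04, -6.25454450e+01,  4.90360893e-02, -3.91583061e+01,
        1.61540264e-02,  1.00610053e-02,  2.83688780e-05]), 'position': array([0.18503951, 0.59654992, 0.20672005]), 'ee_rot': array([ 1.49792123e-01,  9.88717258e-01, -7.06251882e-04, -6.63401492e-05]), 'ft_force': array([-0.27194432,  0.58019377, -0.04688226]), 'torque': array([-0.00162462, -0.044583  , -0.02126358]), 'grasp_force': 0.0, 'grip_width': 0.9994721778321265}
scene 515.9153773234387 515.9153773234387 316.7763543874939 250.8689408967532 [[0.2717, 0.9623, 0.0154, -0.1804], [0.5524, -0.1428, -0.8213, -0.2326], [-0.7881, 0.2316, -0.5703, 1.4809], [0.0, 0.0, 0.0, 1.0]]
top 491.1242074511834 491.1242074511834 329.338395273173 234.07662401310662 [[-0.1151, -0.9933, -0.004, 0.0864], [-0.9726, 0.1135, -0.2028, 0.5359], [0.2019, -0.0194, -0.9792, 1.1817], [0.0, 0.0, 0.0, 1.0]]
```

View pics/top0.png

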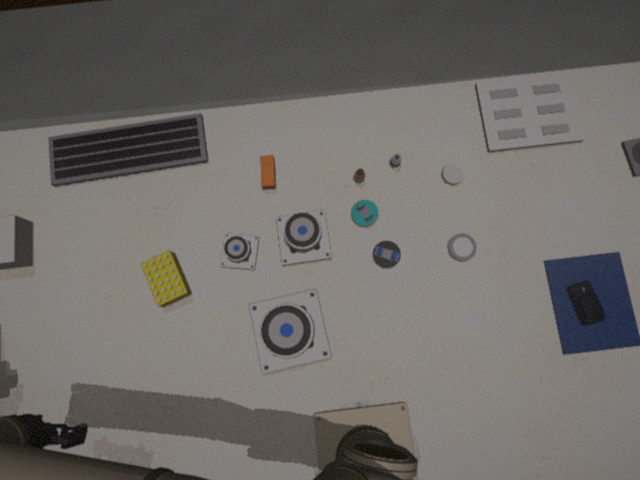

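View pics/scene0.png

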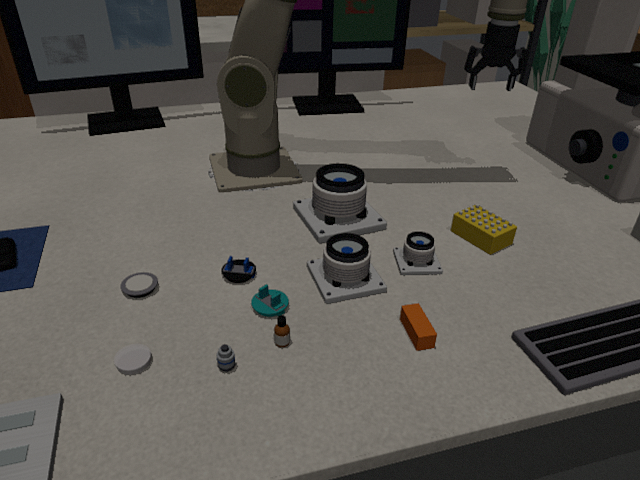

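The top view shows the cap at about (387,254) with its blue grips at (379,252) and (395,255). The middle-sized mount is at (303,236). The turquoise look-alike is at (364,213), and the bystanders sit clear of the route between cap and mount.

```bash
cat > h.py <<'E'
from workcell import *
import cv2, numpy as np
def ray(c,uv):
    E=np.array(c["extrinsics"]);R,t=E[:3,:3],E[:3,3]
    p=np.array([(uv[0]-c["cx"])/c["fx"],(uv[1]-c["cy"])/c["fy"]])
    if c.get("fish"):
        th=np.hypot(*p);d=np.array([*(p/max(th,1e-9)*np.sin(th)),np.cos(th)])
    else: d=np.array([*p,1.])
    return -R.T@t,R.T@d
def plane(c,uv,z):
    o,d=ray(c,uv);return o+d*(z-o[2])/d[2]
def cross(c1,u1,c2,u2):
    a,d=ray(c1,u1);b,e=ray(c2,u2)
    s=np.linalg.lstsq(np.c_[d,-e],b-a,rcond=None)[0]
    p,q=a+s[0]*d,b+s[1]*e
    return (p+q)/2,np.linalg.norm(p-q)
def proj(c,P):
    E=np.array(c["extrinsics"]);q=E[:3,:3]@P+E[:3,3]
    if c.get("fish"):
        r=np.hypot(q[0],q[1]);th=np.arctan2(r,q[2]);x=q[:2]/max(r,1e-9)*th
    else: x=q[:2]/q[2]
    return np.array([x[0]*c["fx"]+c["cx"],x[1]*c["fy"]+c["cy"]])
def blobs(m,amin=8):
    n,l,s,ce=cv2.connectedComponentsWithStats(m.astype(np.uint8))
    return [(ce[i].round(2).tolist(),s[i].tolist()) for i in range(1,n) if s[i][4]>=amin]
def cam(n):
    c=camera(n);c["fish"]=n=="wrist";c["hsv"]=cv2.cvtColor(c["frame"],cv2.COLOR_RGB2HSV);return c
E
python3 - <<'E'
from h import *
t=cam("top");s=cam("scene")
for c,n,box in((t,"top",(370,235,405,275)),(s,"scene",(215,250,265,290)),(t,"topm",(270,200,335,270)),(s,"scm",(300,225,390,305))):
    x0,y0,x1,y1=box;h=c["hsv"][y0:y1,x0:x1].astype(int)
    blue=(h[...,0]>100)&(h[...,0]<130)&(h[...,1]>120)&(h[...,2]>60)
    dark=(h[...,2]<75)
    for k,m in(("blue",blue),("dark",dark)):
        print(n,k,[([b[0][0]+x0,b[0][1]+y0],b[1]) for b in blobs(m,6)])
        if k=="dark":
            cs=max(cv2.findContours((m|blue).astype(np.uint8),cv2.RETR_EXTERNAL,cv2.CHAIN_APPROX_NONE)[0],key=len)
            e=cv2.fitEllipse(cs);u=(e[0][0]+x0,e[0][1]+y0);print(" ell",u,e[1:])
            print(" on z.015",plane(c,u,.015)," z.091",plane(c,u,.091))
for g in ((379,252),(395,255)):print(plane(t,g,.04))
cv2.imwrite("pics/crop.png",np.hstack([cv2.resize(t["frame"][195:285,265:425,::-1],None,fx=4,fy=4,interpolation=cv2.INTER_CUBIC)]))
w=cam("wrist");print(w["fx"],w["cx"],w["cy"],w["extrinsics"].round(3).tolist())
E
```

```text
top blue [([379.33, 250.33], [7, 12, 6, 7, 27]), ([394.78, 255.04], [23, 16, 5, 9, 27])]
top dark [([385.75, 254.46], [3, 6, 27, 27, 347])]
 ell (385.7289628982544, 253.94330215454102) ((25.151521682739258, 25.848093032836914), 28.274456024169922)
 on z.015 [ 0.48172251 -0.11527305  0.015     ]  z.091 [ 0.47023014 -0.10535624  0.091     ]
scene blue [([229.42, 258.83], [13, 6, 4, 6, 12]), ([245.43, 260.64], [29, 8, 4, 6, 14]), ([226.12, 267.25], [9, 14, 5, 6, 16]), ([249.82999999999998, 269.04], [32, 16, 6, 7, 23])]
scene dark [([238.57999999999998, 271.81], [6, 7, 36, 28, 674]), ([263.0, 288.43], [46, 37, 4, 3, 7])]
 ell (238.53132438659668, 271.0691661834717) ((26.591114044189453, 34.58808517456055), 92.66873168945312)
 on z.015 [ 0.48814581 -0.11770687  0.015     ]  z.091 [ 0.58963134 -0.12776805  0.091     ]
topm blue [([301.9, 229.82999999999998], [28, 26, 9, 8, 52])]
topm dark [([301.7, 230.12], [15, 13, 34, 34, 389]), ([303.02, 248.3], [18, 42, 32, 11, 94])]
 ell (301.6662197113037, 229.4013442993164) ((32.096290588378906, 32.4852294921875), 58.36330795288086)
 on z.015 [0.571
[... 151 characters left out ...]
6, 0, 81, 38, 1098]), ([321.64, 231.36], [19, 5, 6, 4, 14]), ([346.2, 274.62], [23, 29, 48, 35, 970]), ([311.75, 261.38], [10, 35, 4, 3, 8]), ([346.08, 292.79], [7, 38, 80, 41, 355]), ([380.5, 283.2], [79, 57, 4, 3, 10]), ([328.5, 293.2], [27, 67, 4, 3, 10])]
 ell (348.2628593444824, 240.42345905303955) ((40.61579513549805, 73.82562255859375), 94.46324157714844)
 on z.015 [0.43647396 0.13759561 0.015     ]  z.091 [0.54408255 0.09728139 0.091     ]
[ 0.48484378 -0.09580063  0.04      ]
[ 0.47255373 -0.13488746  0.04      ]
371.64829954431775 321.1273320910435 236.5215598418411 [[0.297, 0.955, 0.001, -0.627], [0.912, -0.284, 0.296, -0.038], [0.283, -0.087, -0.955, 0.379], [0.0, 0.0, 0.0, 1.0]]
```

View pics/crop.png

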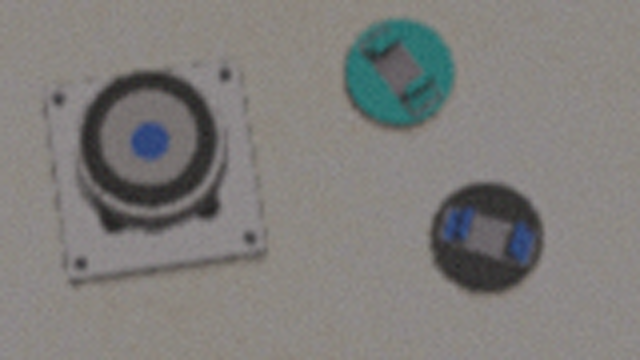

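Crop: the middle mount's rim centre is near crop pixel (149,140) and the cap centre near (488,237). The cap's tab axis lies close to the tool's present closing axis. Port is at about (0.554,0.091) and cap at about (0.482,-0.116). I'll now move over the cap along an arc.

```bash
python3 -m inch '[{"slide":[0.02,-0.02,0.01],"yaw":0},{"slide":[0.045,-0.043,0.02],"yaw":0},{"slide":[0.071,-0.067,0.03],"yaw":0},{"slide":[0.098,-0.092,0.04],"yaw":0},{"slide":[0.125,-0.117,0.04],"yaw":0},{"slide":[0.152,-0.142,0.04],"yaw":0},{"slide":[0.179,-0.167,0.04],"yaw":0},{"slide":[0.206,-0.192,0.04],"yaw":0},{"slide":[0.23,-0.22,0.04],"yaw":0},{"slide":[0.25,-0.25,0.04],"yaw":0},{"slide":[0.265,-0.283,0.04],"yaw":0},{"slide":[0.275,-0.32,0.04],"yaw":0},{"slide":[0.285,-0.357,0.04],"yaw":0},{"slide":[0.29,-0.395,0.04],"yaw":0},{"slide":[0.295,-0.433,0.04],"yaw":0},{"slide":[0.297,-0.471,0.04],"yaw":0},{"slide":[0.297,-0.51,0.04],"yaw":0},{"slide":[0.297,-0.55,0.04],"yaw":0},{"slide":[0.297,-0.59,0.04],"yaw":0},{"slide":[0.297,-0.63,0.04],"yaw":0}]' && python3 -m inch '[{"slide":[0,-0.035,-0.01],"yaw":0},{"slide":[0,-0.065,-0.025],"yaw":0},{"slide":[0,-0.083,-0.045],"yaw":0},{"slide":[0,-0.083,-0.07],"yaw":0},{"slide":[0,-0.083,-0.09],"yaw":0},{"slide":[0,-0.083,-0.09],"yaw":0},{"slide":[0,-0.083,-0.09],"yaw":0},{"slide":[0,-0.083,-0.09],"yaw":0}]'
python3 - <<'E'
from h import *
o=get_obs();print(o["position"],o["ee_rot"],o["ft_force"])
w=cam("wrist");cv2.imwrite("pics/w1.png",w["frame"][:,:,::-1])
h=w["hsv"].astype(int)
m=(h[...,0]>100)&(h[...,0]<130)&(h[...,1]>110)&(h[...,2]>40)
for b in blobs(m,40):print(b,plane(w,b[0],.04))
print("pred",proj(w,np.array([.482,-.116,.015])))
E
```

```text
clock: 1.92
position: [0.4817, -0.0349, 0.2477]
ee_rot: [0.15, 0.989, 0.0, 0.0]
ft_force: [0.7, 0.1, 0.5]
grip_width: 1.001
grasp_force: 0.0
clock: 2.58
position: [0.4828, -0.1159, 0.1588]
ee_rot: [0.15, 0.989, 0.0, 0.001]
ft_force: [0.4, -0.3, 0.7]
grip_width: 0.997
grasp_force: 0.0
[ 0.4828196  -0.11590342  0.15881586] [1.49617457e-01 9.88743735e-01 1.22431787e-04 6.53607083e-04] [ 0.43136338 -0.26451525  0.68136731]
([295.68, 213.0], [287, 199, 18, 32, 443]) [ 0.47169006 -0.13150678  0.04      ]
([343.96, 218.16], [335, 205, 20, 30, 424]) [ 0.48709921 -0.09618204  0.04      ]
([579.7, 244.81], [570, 232, 21, 27, 421]) [0.57939434 0.12056913 0.04      ]
pred [318.41223901 212.01163785]
```

View pics/w1.png

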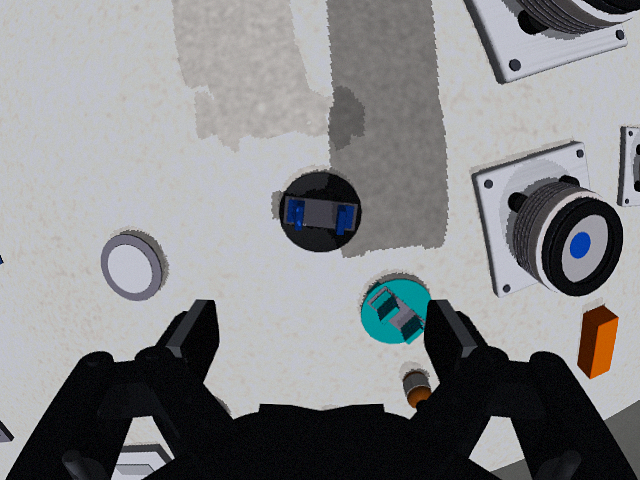

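The wrist view shows the cap's flange centred near (320,211) with grips at (296,213) and (344,218). The fingers are clear of it and the turquoise look-alike is at (395,308). I'll refine the centre and yaw.

```bash
python3 - <<'E'
from h import *
w=cam("wrist");x0,y0=265,155;h=w["hsv"][y0:265,x0:375].astype(int)
blue=(h[...,0]>100)&(h[...,0]<130)&(h[...,1]>110)&(h[...,2]>40)
m=((h[...,2]<50)|blue).astype(np.uint8);m=cv2.morphologyEx(m,cv2.MORPH_OPEN,np.ones((5,5)))
c=max(cv2.findContours(m,cv2.RETR_EXTERNAL,cv2.CHAIN_APPROX_NONE)[0],key=len)[:,0]+[x0,y0]
P=np.array([plane(w,u,.015)[:2] for u in c])
(cx,cy),ax,_=cv2.fitEllipse((P*1e4).astype(np.float32));print("flange",cx/1e4,cy/1e4,np.array(ax)/1e4)
# grip top faces: long axis of each blue blob (x direction of cap)
n,l=cv2.connectedComponents(blue.astype(np.uint8))
for i in range(1,n):
    q=np.argwhere(l==i)[:,::-1]
    if len(q)<100: continue
    Q=np.array([plane(w,u+[x0,y0],.035)[:2] for u in q]);r=cv2.minAreaRect((Q*1e4).astype(np.float32));print(np.array(r[0])/1e4,np.array(r[1])/1e4,r[2])
t=get_obs()["ee_rot"];print("tool y deg",np.degrees(np.arctan2(t[1]**2-t[0]**2,2*t[0]*t[1])))
E
```

```text
flange 0.49215927734375 -0.11875107421875 [0.05097714 0.05714806]
[ 0.47407271 -0.13322628] [0.0135263  0.02572056] 66.73685455322266
[ 0.48990107 -0.0967425 ] [0.01348887 0.02521803] 67.08350372314453
tool y deg 72.79848801202854
```

```bash
python3 -m inch '[{"slide":[0,0.001,-0.02],"yaw":-0.05},{"slide":[0,0.001,-0.045],"yaw":-0.103},{"slide":[0,0.001,-0.07],"yaw":-0.103},{"slide":[0,0.001,-0.09],"yaw":-0.103},{"slide":[0,0.001,-0.105],"yaw":-0.103},{"slide":[0,0.001,-0.116],"yaw":-0.103},{"slide":[0,0.001,-0.123],"yaw":-0.103},{"slide":[0,0.001,-0.127],"yaw":-0.103},{"slide":[0,0.001,-0.127],"yaw":-0.103},{"slide":[0,0.001,-0.127],"yaw":-0.103}]'
python3 - <<'E'
from h import *
w=cam("wrist");cv2.imwrite("pics/w2.png",w["frame"][:,:,::-1])
E
```

```text
clock: 3.52
position: [0.4827, -0.1151, 0.0312]
ee_rot: [0.201, 0.98, 0.0, 0.0]
ft_force: [0.6, 0.2, 0.2]
grip_width: 1.0
grasp_force: 0.0
```

View pics/w2.png

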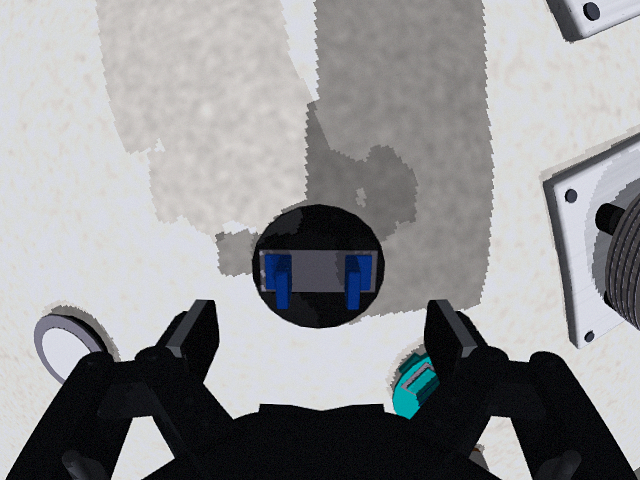

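The wrist view shows the cap aligned with the fingers: grips at (277,280) and (358,280), flange about (253–384, 205–327). I'll check the centring numerically before closing.

```bash
python3 - <<'E'
from h import *
w=cam("wrist");o=get_obs()
for a,b in (((253,266),(384,266)),((318,205),(318,327))):
    print((plane(w,a,.015)+plane(w,b,.015))/2,np.linalg.norm(plane(w,a,.015)-plane(w,b,.015)))
for z in (.0155,.04):print(proj(w,np.array([*o["position"][:2],z])))
E
```

```text
[ 0.48110152 -0.11393895  0.015     ] 0.07030338552273235
[ 0.48299889 -0.11502961  0.015     ] 0.07080351681326273
[317.73121032 270.20814228]
[317.4006841  290.06390198]
```

```bash
python3 -m inch '[{"slide":[0,0,0]},{"slide":[0,0,0]},{"slide":[0,0,0]},{"slide":[0,0,0]},{"slide":[0,0,0]},{"slide":[0,0,0]},{"slide":[0,0,0]},{"slide":[0,0,0]},{"slide":[0,0,0]},{"slide":[0,0,0]},{"slide":[0,0,0]},{"slide":[0,0,0]}]' 255 22
python3 - <<'E'
from h import *
w=cam("wrist");cv2.imwrite("pics/w3.png",w["frame"][180:420,160:480,::-1]);print(get_obs()["position"])
E
```

```text
[ 0.48271928 -0.11505464  0.03126099]invalid input
```

View pics/w3.png

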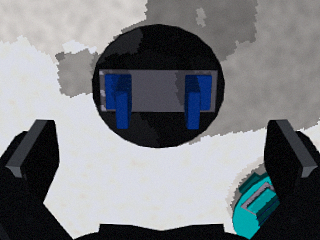

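The move was refused because the rows lacked a yaw, so the fingers are still open; the crop shows the grips at (117,100) and (198,100). I'll resend it.

```bash
python3 -m inch '[{"slide":[0,0,0],"yaw":0},{"slide":[0,0,0],"yaw":0},{"slide":[0,0,0],"yaw":0},{"slide":[0,0,0],"yaw":0},{"slide":[0,0,0],"yaw":0},{"slide":[0,0,0],"yaw":0},{"slide":[0,0,0],"yaw":0},{"slide":[0,0,0],"yaw":0},{"slide":[0,0,0],"yaw":0},{"slide":[0,0,0],"yaw":0}]' 255 22
python3 - <<'E'
from h import *
w=cam("wrist");cv2.imwrite("pics/w4.png",w["frame"][180:420,160:480,::-1]);print(get_obs()["position"])
E
```

```text
clock: 4.5
position: [0.4821, -0.115, 0.0305]
ee_rot: [0.201, 0.98, 0.0, -0.0]
ft_force: [0.3, 0.2, 0.9]
grip_width: 0.001
grasp_force: 0.0
[ 0.48214769 -0.11505664  0.03052661]
```

View pics/w4.png

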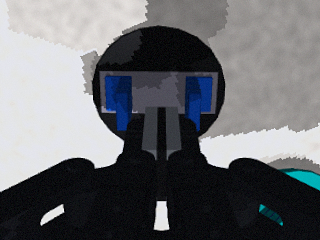

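The fingers are fully shut with the grips still apart, so they passed over or beside them. I'll look from outside to see which.

```bash
python3 - <<'E'
from h import *
w=cam("wrist");o=get_obs();p=o["position"];q=o["ee_rot"]
from scipy.spatial.transform import Rotation as R
M=R.from_quat(q).as_matrix()
for x in(-.011,0,.011):
    print(x,[(z,proj(w,p+M@[x,0,z]).round(0)) for z in(-.02,-.01,0,.011)])
s=cam("scene");t=cam("top")
for c in (s,t):print(proj(c,p),proj(c,p+M@[0,0,.011]))
a=cv2.resize(s["frame"][225:295,200:280,::-1],(400,350),interpolation=cv2.INTER_CUBIC)
b=cv2.resize(t["frame"][220:290,345:425,::-1],(400,350),interpolation=cv2.INTER_CUBIC)
cv2.imwrite("pics/c5.png",cv2.convertScaleAbs(np.hstack([a,b]),alpha=1.8,beta=20))
E
```

```text
-0.011 [(-0.02, array([317., 322.])), (-0.01, array([317., 312.])), (0, array([318., 302.])), (0.011, array([318., 293.]))]
0 [(-0.02, array([317., 301.])), (-0.01, array([317., 291.])), (0, array([317., 283.])), (0.011, array([318., 274.]))]
0.011 [(-0.02, array([317., 278.])), (-0.01, array([317., 270.])), (0, array([317., 262.])), (0.011, array([318., 254.]))]
[238.84634231 263.11193984] [239.22460804 267.42347692]
[386.27486704 252.79188559] [385.80586857 253.50045225]
```

View pics/c5.png

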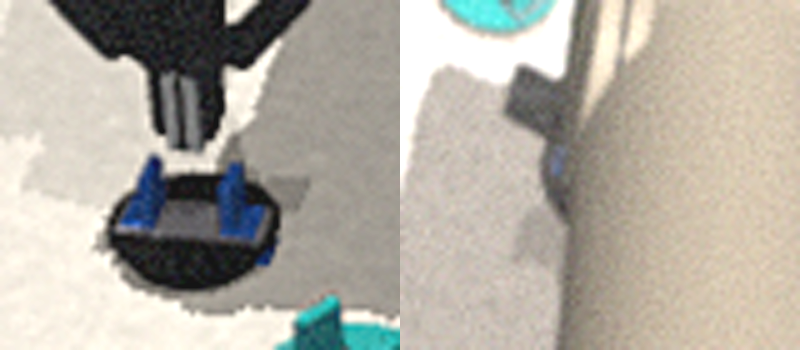

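```bash
python3 - <<'E'
from h import *
w=cam("wrist");s=cam("scene");print(get_obs()["position"])
for u in((316,287),(316,295)):
  for v in((236.6,252),(236.6,255)):print(u,v,cross(w,u,s,v))
for z in(.0155,.04):print(z,proj(s,np.array([.483,-.1145,z])))
# grips tops: scene crop (153,157),(236,165) ; bases
for v in((230.6,256.4),(247.2,258)):print(plane(s,v,.04))
E
```

```text
[ 0.48214483 -0.11504594  0.03051887]
(316, 287) (236.6, 252) (array([ 0.47438461, -0.11457129,  0.05280232]), np.float64(0.0045060885190281695))
(316, 287) (236.6, 255) (array([ 0.47679754, -0.11551358,  0.04715399]), np.float64(0.004176000675786642))
(316, 295) (236.6, 252) (array([ 0.47708239, -0.11526603,  0.05476274]), np.float64(0.003646956112002534))
(316, 295) (236.6, 255) (array([ 0.47959137, -0.11623184,  0.04921034]), np.float64(0.003284742169900638))
0.0155 [239.68436925 269.18561457]
0.04 [238.84414452 259.55153219]
[ 0.46775839 -0.12914515  0.04      ]
[ 0.48187931 -0.09718105  0.04      ]
```

Two views put the shut fingertips at z ≈ 0.05, above the 40 mm grip tops. The pads really end about 17 mm behind the reported TCP, so the tool has to go about 26 mm lower. I'll open, lower and close again.

```bash
python3 -m inch '[{"slide":[0,0,0],"yaw":0},{"slide":[0,0,0],"yaw":0},{"slide":[0,0,0],"yaw":0},{"slide":[0,0,0],"yaw":0},{"slide":[0,0,0],"yaw":0},{"slide":[0,0,0],"yaw":0},{"slide":[0,0,0],"yaw":0},{"slide":[0,0,0],"yaw":0},{"slide":[0,0,0],"yaw":0},{"slide":[0,0,-0.006],"yaw":0},{"slide":[0,0,-0.012],"yaw":0},{"slide":[0,0,-0.018],"yaw":0},{"slide":[0,0,-0.022],"yaw":0},{"slide":[0,0,-0.026],"yaw":0},{"slide":[0,0,-0.026],"yaw":0},{"slide":[0,0,-0.026],"yaw":0}]' 0 22
python3 -m inch '[{"slide":[0,0,0],"yaw":0},{"slide":[0,0,0],"yaw":0},{"slide":[0,0,0],"yaw":0},{"slide":[0,0,0],"yaw":0},{"slide":[0,0,0],"yaw":0},{"slide":[0,0,0],"yaw":0},{"slide":[0,0,0],"yaw":0},{"slide":[0,0,0],"yaw":0},{"slide":[0,0,0],"yaw":0},{"slide":[0,0,0],"yaw":0}]' 255 22
python3 - <<'E'
from h import *
w=cam("wrist");s=cam("scene");
h=w["hsv"].astype(int);m=(h[...,0]>100)&(h[...,0]<130)&(h[...,1]>110)&(h[...,2]>40)
for b in blobs(m,40):print(b)
a=cv2.resize(s["frame"][225:295,200:280,::-1],(400,350),interpolation=cv2.INTER_CUBIC)
b=cv2.resize(w["frame"][180:390,200:440,::-1],(400,350))
cv2.imwrite("pics/c6.png",cv2.convertScaleAbs(np.hstack([a,b]),alpha=1.8,beta=20))
E
```

```text
clock: 6.13
position: [0.482, -0.1151, 0.0043]
ee_rot: [0.201, 0.98, -0.0, -0.0]
ft_force: [-0.8, -1.3, 0.7]
grip_width: 0.999
grasp_force: 0.0
clock: 6.97
position: [0.4826, -0.1151, 0.0053]
ee_rot: [0.201, 0.98, 0.0, 0.0]
ft_force: [-2.5, 0.6, 8.2]
grip_width: 0.283
grasp_force: 21.4
([295.91, 301.41], [275, 274, 33, 66, 1194])
([346.19, 300.83], [336, 274, 32, 65, 1199])
```

The grip closed at about 24–26 mm with 21 N, but the tips are pushing on the flange with 8 N. Lift and check.

```bash
python3 -m inch '[{"slide":[0,0,0.002],"yaw":0},{"slide":[0,0,0.006],"yaw":0},{"slide":[0,0,0.015],"yaw":0},{"slide":[0,0,0.03],"yaw":0},{"slide":[0,0,0.045],"yaw":0},{"slide":[0,0,0.06],"yaw":0},{"slide":[0,0,0.08],"yaw":0},{"slide":[0,0,0.1],"yaw":0},{"slide":[0,0,0.12],"yaw":0},{"slide":[0,0,0.13],"yaw":0},{"slide":[0,0,0.13],"yaw":0},{"slide":[0,0,0.13],"yaw":0},{"slide":[0,0,0.13],"yaw":0}]'
python3 - <<'E'
from h import *
w=cam("wrist");s=cam("scene");o=get_obs();p=o["position"];print(o["ft_force"],o["torque"])
c=proj(s,p+[0,0,.01]);print(c);u,v=int(c[0]),int(c[1])
a=cv2.resize(s["frame"][v-40:v+30,u-40:u+40,::-1],(400,350),interpolation=cv2.INTER_CUBIC)
b=cv2.resize(w["frame"][180:390,200:440,::-1],(400,350))
cv2.imwrite("pics/c7.png",cv2.convertScaleAbs(np.hstack([a,b]),alpha=1.8,beta=20))
E
```

```text
clock: 8.15
position: [0.4815, -0.1149, 0.1335]
ee_rot: [0.2, 0.98, -0.0, -0.001]
ft_force: [-0.4, 0.9, -1.1]
grip_width: 0.279
grasp_force: 22.4
[-0.64147942 -0.13470694 -0.65662342] [-0.02257728 -0.00033882 -0.01398662]
[234.68555401 215.53061678]
```

View pics/c7.png

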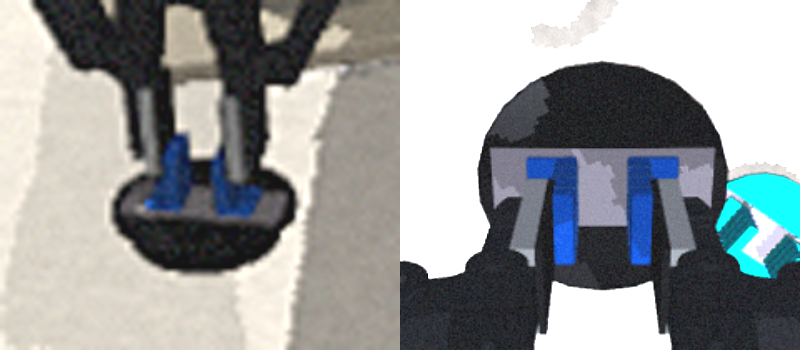

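The cap is held level with both tabs pinched; the blue grips sit on the pads in both halves of the picture. I'll move to a spot beside the mount where the wrist camera sees both the cap and the port.

```bash
python3 -m inch '[{"slide":[0.01,0.015,0.01],"yaw":0},{"slide":[0.02,0.04,0.025],"yaw":0},{"slide":[0.035,0.065,0.025],"yaw":0},{"slide":[0.045,0.085,0.025],"yaw":0},{"slide":[0.053,0.095,0.025],"yaw":0},{"slide":[0.053,0.095,0.025],"yaw":0},{"slide":[0.053,0.095,0.025],"yaw":0},{"slide":[0.053,0.095,0.025],"yaw":0}]'
python3 - <<'E'
from h import *
w=cam("wrist");s=cam("scene");t=cam("top");o=get_obs();p=o["position"]
cv2.imwrite("pics/w8.png",w["frame"][:,:,::-1])
# flange extents in wrist
for a,b in (((246.8,285),(396.8,285)),((321.8,217.2),(321.8,354))):
  for dz in(.007,.010,.013):
    A,B=plane(w,a,p[2]+dz),plane(w,b,p[2]+dz);print(dz,(A+B)/2-p,np.linalg.norm(A-B))
def rim(c,lo,name):
    P0=proj(c,np.array([.555,.091,.091]));g=c["frame"].max(2)
    yy,xx=np.mgrid[:480,:640]
    # window: inner grey disc (port opening) edges + outer dark ring edges by radial scan
    for kind,R in(("outer",.042),("inner",.030)):
        pts=[]
        for th in np.arange(0,2*np.pi,np.pi/60):
            rr=np.arange(R-.006,R+.006,.0002)
            uv=np.array([proj(c,np.array([.555+r*np.cos(th)+lo[0],.091+r*np.sin(th)+lo[1],.091])) for r in rr]).astype(np.float32)
            if uv.min()<2 or (uv[:,0]>637).any() or (uv[:,1]>477).any(): continue
            v=cv2.remap(cv2.GaussianBlur(g,(0,0),.8),uv[:,0][None],uv[:,1][None],cv2.INTER_LINEAR)[0].astype(float)
            d=np.gradient(v)*(1 if kind=="outer" else -1);k=d.argmax()
            if d[k]>.3: pts.append(plane(c,uv[k],.091)[:2])
        if len(pts)<15: print(name,kind,len(pts));continue
        Q=np.array(pts)
        for _ in range(4):
            A=np.c_[2*Q,np.ones(len(Q))];x=np.linalg.lstsq(A,(Q**2).sum(1),rcond=None)[0]
            r=np.sqrt(x[2]+x[0]**2+x[1]**2);e=abs(np.hypot(*(Q-x[:2]).T)-r);Q=Q[e<=max(2*np.median(e),.0005)]
        print(name,kind,len(Q),x[:2].round(4),"r",r.round(4),"med",np.median(e).round(5))
for c,n in((w,"wrist"),(t,"top"),(s,"scene")):
    rim(c,(0,0),n)
print(p,proj(w,np.array([.555,.091,.091])))
E
```

```text
clock: 8.92
position: [0.5345, -0.0217, 0.159]
ee_rot: [0.201, 0.98, -0.0, -0.0]
ft_force: [0.1, -1.1, -1.0]
grip_width: 0.28
grasp_force: 22.4
0.007 [-0.00100766  0.00225469  0.007     ] 0.07172855011389556
0.01 [-0.0022818   0.00279487  0.01      ] 0.07038069962216208
0.013 [-0.00355595  0.00333504  0.013     ] 0.06903284913042866
0.007 [0.001819   0.00102786 0.007     ] 0.07261011909306693
0.01 [0.00049174 0.00159109 0.01      ] 0.07124570304716875
0.013 [-0.00083552  0.00215432  0.013     ] 0.06988128700127047
wrist outer 119 [0.5557 0.0913] r 0.0426 med 0.00085
wrist inner 96 [0.5557 0.0915] r 0.0288 med 0.0005
top outer 62 [0.5552 0.0907] r 0.0409 med 0.00023
top inner 62 [0.5559 0.0907] r 0.029 med 0.00015
scene outer 52 [0.5574 0.0898] r 0.0421 med 0.00043
scene inner 66 [0.5585 0.0897] r 0.0275 med 0.00044
[ 0.53474756 -0.02132499  0.15948625] [480.62645444 204.54451221]
```

View pics/w8.png

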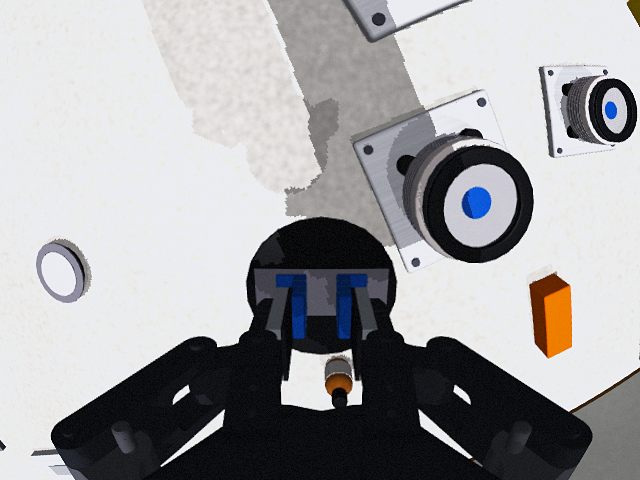

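The wrist view shows the port's rim around (478,200) and the held flange around (321,285). The port centre agrees across the cameras at (0.5557,0.0912). I'll fit the held flange the same way.

```bash
cat > fl.py <<'E'
from h import *
from scipy.optimize import least_squares
w=cam("wrist");o=get_obs();p=o["position"];g=cv2.GaussianBlur(w["frame"].max(2),(0,0),.8)
th0=np.arange(np.pi-1.9,np.pi+1.9,.04)-.4   # toward the camera (tool +x)
for dz in(.006,.008,.010,.012):
    Q=[]
    for th in th0:
        rr=np.arange(.031,.041,.0001)
        uv=np.array([proj(w,p+[r*np.cos(th),r*np.sin(th)+.0015,dz]) for r in rr]).astype(np.float32)
        v=cv2.remap(g,uv[:,0][None],uv[:,1][None],cv2.INTER_LINEAR)[0].astype(float);d=np.gradient(v);k=d.argmax()
        if d[k]>1:Q.append((plane(w,uv[k],p[2]+dz)-p)[:2])
    Q=np.array(Q);f=least_squares(lambda x:np.hypot(*(Q-x[:2]).T)-x[2],[0,0,.036],loss="soft_l1",f_scale=.0003)
    print(dz,len(Q),f.x.round(4),np.median(abs(f.fun)).round(5))
E
python3 fl.py
```

```text
0.006 95 [0.002  0.0007 0.0363] 0.00013
0.008 95 [0.0011 0.0011 0.0359] 0.00013
0.01 95 [0.0003 0.0015 0.0354] 0.00012
0.012 95 [-0.0006  0.0018  0.035 ] 0.00013
```

```bash
python3 -m inch '[{"slide":[0.003,0.015,0],"yaw":0},{"slide":[0.008,0.04,0],"yaw":0},{"slide":[0.013,0.07,0],"yaw":0},{"slide":[0.018,0.095,0],"yaw":0},{"slide":[0.02,0.108,0],"yaw":0},{"slide":[0.02,0.112,-0.01],"yaw":0},{"slide":[0.02,0.112,-0.025],"yaw":0},{"slide":[0.02,0.112,-0.04],"yaw":0},{"slide":[0.02,0.112,-0.048],"yaw":0},{"slide":[0.02,0.112,-0.048],"yaw":0},{"slide":[0.02,0.112,-0.048],"yaw":0},{"slide":[0.02,0.112,-0.048],"yaw":0}]'; python3 fl.py
```

```text
clock: 10.12
position: [0.5556, 0.0913, 0.1123]
ee_rot: [0.201, 0.98, 0.0, 0.0]
ft_force: [-0.4, 0.0, -0.3]
grip_width: 0.277
grasp_force: 22.4
0.006 81 [0.0016 0.0009 0.0366] 0.00075
0.008 80 [0.0008 0.0012 0.0361] 0.0007
0.01 81 [-0.      0.0015  0.0357] 0.00059
0.012 81 [-0.0009  0.002   0.0352] 0.00053
```

```bash
python3 -m inch '[{"slide":[-0.001,-0.001,-0.003],"yaw":0},{"slide":[-0.001,-0.001,-0.007],"yaw":0},{"slide":[-0.001,-0.001,-0.009],"yaw":0},{"slide":[-0.001,-0.001,-0.011],"yaw":0},{"slide":[-0.001,-0.001,-0.012],"yaw":0},{"slide":[-0.001,-0.001,-0.012],"yaw":0}]'
python3 -m inch '[{"slide":[0,0,-0.001],"yaw":0},{"slide":[0,0,-0.002],"yaw":0},{"slide":[0,0,-0.002],"yaw":0},{"slide":[0,0,-0.002],"yaw":0}]'
python3 -m inch '[{"slide":[0,0,-0.001],"yaw":0},{"slide":[0,0,-0.002],"yaw":0},{"slide":[0,0,-0.002],"yaw":0},{"slide":[0,0,-0.002],"yaw":0}]'
```

```text
clock: 10.67
position: [0.554, 0.091, 0.0992]
ee_rot: [0.2, 0.98, -0.0, -0.0]
ft_force: [-0.2, -0.3, -0.7]
grip_width: 0.276
grasp_force: 22.4
clock: 11.0
position: [0.5542, 0.091, 0.0975]
ee_rot: [0.201, 0.98, 0.0, -0.0]
ft_force: [-0.4, 0.6, -0.7]
grip_width: 0.285
grasp_force: 22.4
clock: 11.33
position: [0.5543, 0.091, 0.0957]
ee_rot: [0.201, 0.98, 0.0, 0.0]
ft_force: [-0.9, 0.2, 1.9]
grip_width: 0.282
grasp_force: 22.9
```

```bash
python3 -m inch '[{"slide":[0,0,-0.001],"yaw":0},{"slide":[0,0,-0.0015],"yaw":0},{"slide":[0,0,-0.0015],"yaw":0},{"slide":[0,0,-0.0015],"yaw":0}]'; python3 - <<'E'
from h import *
for i in range(4):
    o=get_obs();print(o["clock"],o["position"],o["ft_force"].round(2),o["torque"].round(3));camera("wrist")
E
python3 fl.py
```

```text
clock: 11.67
position: [0.5543, 0.091, 0.0942]
ee_rot: [0.201, 0.98, 0.0, 0.0]
ft_force: [-1.1, -0.6, 3.9]
grip_width: 0.282
grasp_force: 23.2
11.6667 [0.5543311  0.09100703 0.09423938] [-1.08 -0.56  3.91] [-0.061  0.16   0.062]
11.7167 [0.55432167 0.09098892 0.09421299] [ 0.3  -1.17  4.44] [-0.015  0.301 -0.009]
11.7667 [0.55430286 0.09099141 0.09421469] [0.17 0.05 3.47] [-0.042  0.227 -0.015]
11.8167 [0.55429936 0.0909773  0.09417887] [ 0.67 -1.29  3.15] [-0.013  0.182 -0.017]
0.006 65 [-0.0021  0.0036  0.0388] 0.00015
0.008 65 [-0.0029  0.004   0.0384] 0.0001
0.01 62 [-0.0037  0.0043  0.0379] 0.00016
0.012 60 [-0.0045  0.0047  0.0374] 0.00014
```

Resting on the rim with about 4.5 N. The moment says the contact is on the cap's −x edge (slightly −y), so the cap has to go +x. I'll slide gently that way.

```bash
for i in 1; do python3 -m inch '[{"slide":[0.0004,0,0],"yaw":0},{"slide":[0.0008,0.0001,0],"yaw":0},{"slide":[0.0008,0.0001,0],"yaw":0}]'; python3 - <<'E'
from h import *
o=get_obs();print(o["torque"].round(3))
E
python3 -m inch '[{"slide":[0.0004,0,0],"yaw":0},{"slide":[0.0008,0.0001,0],"yaw":0},{"slide":[0.0008,0.0001,0],"yaw":0}]'; python3 - <<'E'
from h import *
for i in range(3):
    o=get_obs();print(o["ft_force"].round(2),o["torque"].round(3));camera("wrist")
E
done
```

```text
clock: 12.17
position: [0.5548, 0.091, 0.0936]
ee_rot: [0.201, 0.98, -0.0, -0.0]
ft_force: [-0.0, 0.6, -0.5]
grip_width: 0.278
grasp_force: 22.4
[ 0.019 -0.115 -0.006]
clock: 12.42
position: [0.5556, 0.0911, 0.0937]
ee_rot: [0.201, 0.98, -0.0, -0.0]
ft_force: [0.4, -1.1, -0.7]
grip_width: 0.282
grasp_force: 22.4
[ 0.41 -1.11 -0.74] [-0.033  0.021 -0.039]
[ 0.44  0.75 -0.98] [ 0.007 -0.    -0.042]
[ 0.21  0.03 -0.64] [-0.016  0.02  -0.03 ]
```

The force vanished: the plug has entered. Descending.

```bash
python3 -m inch '[{"slide":[0,0,-0.001],"yaw":0},{"slide":[0,0,-0.002],"yaw":0},{"slide":[0,0,-0.003],"yaw":0},{"slide":[0,0,-0.003],"yaw":0}]'; python3 -m inch '[{"slide":[0,0,-0.001],"yaw":0},{"slide":[0,0,-0.002],"yaw":0},{"slide":[0,0,-0.003],"yaw":0},{"slide":[0,0,-0.003],"yaw":0}]'; python3 - <<'E'
from h import *
o=get_obs();print(o["torque"].round(3))
E
```

```text
clock: 12.9
position: [0.5556, 0.0911, 0.0908]
ee_rot: [0.2, 0.98, -0.0, -0.0]
ft_force: [0.1, 0.0, -0.4]
grip_width: 0.283
grasp_force: 22.4
clock: 13.23
position: [0.5556, 0.0912, 0.0878]
ee_rot: [0.201, 0.98, -0.0, -0.0]
ft_force: [0.2, -0.5, -1.0]
grip_width: 0.285
grasp_force: 22.4
[-0.06  -0.003  0.018]
```

```bash
python3 -m inch '[{"slide":[0,0,-0.001],"yaw":0},{"slide":[0,0,-0.002],"yaw":0},{"slide":[0,0,-0.003],"yaw":0},{"slide":[0,0,-0.003],"yaw":0}]';python3 -m inch '[{"slide":[0,0,-0.001],"yaw":0},{"slide":[0,0,-0.001],"yaw":0},{"slide":[0,0,-0.001],"yaw":0}]'; python3 -m inch '[{"slide":[0,0,-0.001],"yaw":0},{"slide":[0,0,-0.001],"yaw":0},{"slide":[0,0,-0.001],"yaw":0}]'
```

```text
clock: 13.57
position: [0.5556, 0.0912, 0.0848]
ee_rot: [0.201, 0.98, -0.0, -0.0]
ft_force: [-0.4, 0.2, -1.2]
grip_width: 0.284
grasp_force: 22.4
clock: 13.82
position: [0.556, 0.0912, 0.0843]
ee_rot: [0.201, 0.98, 0.0, 0.0]
ft_force: [0.2, 0.6, 2.5]
grip_width: 0.277
grasp_force: 22.8
clock: 14.07
position: [0.556, 0.0912, 0.0833]
ee_rot: [0.201, 0.98, 0.0, 0.0]
ft_force: [-1.3, 0.5, 2.6]
grip_width: 0.284
grasp_force: 23.1
```

The flange met the rim 12 mm below the first rim contact, with about 3.5 N, so the cap is fully home. Release and retreat.

```bash
python3 -m inch '[{"slide":[0,0,0],"yaw":0},{"slide":[0,0,0],"yaw":0},{"slide":[0,0,0],"yaw":0},{"slide":[0,0,0],"yaw":0},{"slide":[0,0,0],"yaw":0},{"slide":[0,0,0],"yaw":0},{"slide":[0,0,0],"yaw":0},{"slide":[0,0,0],"yaw":0},{"slide":[0,0,0],"yaw":0},{"slide":[0,0,0],"yaw":0}]' 0 && python3 -m inch '[{"slide":[0,0,0.004],"yaw":0},{"slide":[0,0,0.012],"yaw":0},{"slide":[0,0,0.025],"yaw":0},{"slide":[0,0,0.04],"yaw":0},{"slide":[0,0,0.06],"yaw":0},{"slide":[0,0,0.08],"yaw":0},{"slide":[0,0,0.1],"yaw":0},{"slide":[0,0,0.11],"yaw":0},{"slide":[0,0,0.11],"yaw":0},{"slide":[0,0,0.11],"yaw":0},{"slide":[0,0,0.11],"yaw":0},{"slide":[0,0,0.11],"yaw":0}]'
python3 - <<'E'
from h import *
w=cam("wrist");o=get_obs();p=o["position"]
h=w["hsv"].astype(int);m=(h[...,0]>100)&(h[...,0]<130)&(h[...,1]>110)&(h[...,2]>40)
print(p)
for b in blobs(m,40):
    s=b[1];print(b,[plane(w,u,.119).round(4) for u in(b[0],(s[0],b[0][1]),(s[0]+s[2],b[0][1]))])
g=cv2.GaussianBlur(w["frame"].max(2),(0,0),.8)
c0=np.array([.5565,.0925,.0])
from scipy.optimize import least_squares
# flange (dark) on dark rim: edge is weak; report grip-top gap and the rim
cv2.imwrite("pics/w9.png",w["frame"][:,:,::-1])
E
```

```text
clock: 14.9
position: [0.5558, 0.0912, 0.0831]
ee_rot: [0.201, 0.98, 0.0, 0.0]
ft_force: [-0.0, -0.7, -0.2]
grip_width: 0.999
grasp_force: 0.0
clock: 15.9
position: [0.5551, 0.0911, 0.1917]
ee_rot: [0.201, 0.98, -0.001, -0.001]
ft_force: [-0.2, -0.6, -0.4]
grip_width: 0.999
grasp_force: 0.0
[0.55517015 0.09105108 0.19185389]
([492.68, 122.59], [485, 114, 17, 18, 243]) [array([0.5259, 0.2328, 0.119 ]), array([0.524 , 0.2271, 0.119 ]), array([0.5282, 0.2399, 0.119 ])]
([293.79, 233.01], [284, 217, 20, 37, 612]) [array([0.5451, 0.0772, 0.119 ]), array([0.5425, 0.0711, 0.119 ]), array([0.5478, 0.0836, 0.119 ])]
([349.5, 233.03], [341, 217, 20, 37, 611]) [array([0.5599, 0.1118, 0.119 ]), array([0.5576, 0.1065, 0.119 ]), array([0.563, 0.119, 0.119])]
```

```bash
python3 - <<'E'
from h import *
s=cam("scene");w=cam("wrist")
def bl(c,box):
    x0,y0,x1,y1=box;h=c["hsv"][y0:y1,x0:x1].astype(int);m=(h[...,0]>100)&(h[...,0]<130)&(h[...,1]>110)&(h[...,2]>40)
    return [((b[0][0]+x0,b[0][1]+y0),b[1][2:]) for b in blobs(m,10)]
S=bl(s,(315,200,385,262));W=bl(w,(270,200,375,270));print(S,W)
for u in W:
    for v in S: print(cross(w,u[0],s,v[0]))
for z in (.0945,.119):
    for k in(-.017,.017):print(z,proj(s,np.array([.5565+k*.39,.092+k*.92,z])).round(1))
E
```

```text
[((337.21, 237.72), [8, 15, 67]), ((357.29, 239.59), [8, 16, 70])] [((293.72, 232.84), [19, 37, 606]), ((349.36, 232.87), [19, 37, 609])]
(array([0.54856086, 0.07340445, 0.10400424]), np.float64(0.0020277396668795292))
(array([0.55600584, 0.09165066, 0.10498734]), np.float64(0.037123385221868276))
(array([0.55723589, 0.09135785, 0.10710048]), np.float64(0.04169186915318505))
(array([0.56422279, 0.10976518, 0.10384968]), np.float64(0.0027538373179773665))
0.0945 [339.2 242. ]
0.0945 [356.5 243.4]
0.119 [339.7 231.5]
0.119 [357.2 232.9]
```

Both grips are level at z ≈ 0.104, sprung out and centred on the port, as expected for a cap that is home. Handing in.

```bash
python3 -c "
from workcell import *
print(hand_in())"
```

```text
the job is handed in; nothing more can be done
None
```

The dust cap is in the middle-sized camera's port, flange on the rim and both tabs sprung out; I handed the job in at about 16 s, and no verdict came back.

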